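# Open the wipe dispenser with its release pin

## Robot

A 6-joint arm with a two-finger parallel gripper is mounted at the origin on the work surface. World frame = base frame: x ahead of the robot, y to its left, z up, the work surface at z = 0. Lengths are in m, angles in degrees, forces in N, time in s.
With the tool pointing down it reaches from about 0.4 to 0.825 m from the base axis. Payload 7 kg.
Tool frame: the origin (TCP) lies at the very end of the fingers, on their centre line; the grasp point (between the pads) lies 19 mm behind it; x points along the fingers, z is the direction in which the jaws open and shut, and the axes are right-handed (so a half turn about x gives the same grasp; the last joint's range is limited). The gripper opens to 88 mm and grips with 3 to 60 N. Pads are 19 mm wide; open, the fingers measure 130 mm over their backs; the gripper's body (78 mm by 193 mm) begins 47 mm behind the grasp point.
Start: joints at [-59.066, 20.546, 0.682, 0, -70.136, -16.507], TCP at [0.168, -0.654, 0.227] pointing down, gripper open.
Joint ranges: [-176.03, 176.03], [-82.01, 121.73], [-58.28, 71.71], [-173.87, 95.51], [-174.79, -0.11], [-173.66, 173.66]. Speed limits (degrees/s): [136.94, 136.94, 172.46, 180, 180, 180].

## Interface

Orientations are given as [roll, pitch, yaw] about the fixed x, y, z axes, in that order (R = Rz(yaw) Ry(pitch) Rx(roll)).
In Python, from plant import sensors, cams, workorder gives the robot as it stands. The module is installed in compiled form; this text tells all that it offers.
- The arm moves only by the shell command python3 -m handwheel 'ROWS' [OPENING] [FORCE]. ROWS is JSON, one flat list of numbers, 4 for each row, row after row: the shift along the tool's x, y, z in cm, then the turn about the tool's x in degrees. A call has exactly 10 rows; each row is the pose to reach, as a shift and turn from the pose commanded when the call began, along the tool's axes at that moment; what a row does not reach only later rows make up. A row lasts 1/8 s, in which the tool goes at most 62.5 mm and 10.7 degrees, less where a joint would pass 70% of its speed; a pose out of reach is approached as far as the arm can. A call with a gripper value outside its range is refused whole. OPENING is the finger opening in cm, from 0 to 8.76, set as the call begins (- or left out, the last holds). The fingers move at their own pace and stop on an object; FORCE is the grip in N (left out, the last holds). Time passes only in rows, so rows that repeat a pose let the fingers close, or fill a call up. It gives the time, the measured TCP pose, the force and the opening at its end, in the units of the state.
- sensors.get_state(): the state, without advancing time (a new reading comes with each control period).
- cams.capture(name): name is "scene" or "top" or "wrist"; returns a dict with "image" (384x512x3 uint8, red, green, blue), "fov_y" (degrees; the focal length in pixels is half the picture's height over the tangent of half this angle, whatever the lens; pixels are square), "cx", "cy" (the principal point, pixels), "D" ([k1, k2, p1, p2, k3] as OpenCV has them; the pictures are not rectified), "xyz" and "rotation" of the camera in the world. Camera axes: x right, y down, z forward; pixel columns grow to the right and rows downward; lengths in m; the calibration is good to about 2 mm. A picture is of the moment at which its call begins. There is no depth.
- workorder.close_job(): hands the job in, once; it reports no verdict.
The state is a dict: "time_s": time; "joints": joint angles; "qd": joint speeds; "joint_torque": joint torques, N m; "tcp_pos": TCP position; "eef_rot": TCP orientation; "contact_force": force on the tool from outside, world axes, zero at the start; "moment": the same for the moment, N m; "gripper_width": finger opening in m.
Only numpy, scipy, OpenCV 4.12 (cv2) and the standard library are available. Lean on these libraries where they do the work, as an engineer would, in place of code of your own. Each camera call takes 0.05 s, during which the arm holds its last target.

## Task

The wipe dispenser is empty: open it for refilling. Take the release pin with the magenta handle out of the tool block, feel for the small hole in the steel plate on top of the dispenser and push the pin gently down through it until the hidden spring latch lets go and the front cover springs ajar. Then put the pin back in its hole in the tool block and swing the cover all the way down to its stop, without ever leaning hard on the dispenser with the pin or the gripper and without shifting anything else on the table.

Things in the scene. Friction and masses are not known exactly. Their poses are not given: they have to be found in the camera images.
- dispenser: White counter-top wipe dispenser, fixed: 130 mm deep (x), 220 wide (y), 185 high. Origin: centre of its underside; x points to its back, y to its left, z up. Its front (-x, towards the robot) is the smoked cover. On its flat top lies a steel lock plate with a pin hole. Its plastic cracks if the pin presses anywhere on it with over 15 N or the gripper or arm with over 25 N.
- hole_nominal (a point): Nominal centre of the 8.5 mm round hole in the lock plate (bright steel, 64 x 50 mm, 5 thick), at the plate's upper face: 18 mm in front (-x) of the dispenser's origin, 190 above the table. The plate is held by two screws in slots and sits up to 6 mm off in x and in y, differently on each unit: feel (or look) for the hole. The 9 mm screw heads lie 22 mm from the hole, along x.
- latch_nominal (a point): Nominal middle of the hidden latch's flat 22 mm screw head, 28 mm straight below hole_nominal under a 26 mm square opening; it lies up to 5 mm higher or lower, differently on each unit. The pin pushes it down against a spring (2.5 N at first, rising to about 5.5 N); the cover is freed after 6 mm, a rigid stop comes at 8 mm. It rises again as the pin leaves. The point does not move.
- cover (a joint): Angle of the smoked front cover, rad: 0 shut, grows as its top tips forward (-x), 1.45 down on its stop. When the latch lets go a spring pusher tips it to 0.3 to 0.4. The hinge is stiff: it stays where it is left, and about 1.5 N at its upper edge swings it on. 220 mm wide, 5 thick, with a grey grip edge 10 x 10 mm along the top and a wipe slot 120 wide, 46 to 84 mm from the hinge.
- cover_hinge (a point): Middle of the cover's hinge line, which runs along the dispenser's y, 66 mm in front (-x) of its origin and 22 mm above the table; axes as the dispenser's. The cover reaches 162 mm from it. The cover turns about this line.
- cover_edge (a point): Top of the cover's grey upper edge, middle of its width, 162 mm from the hinge line; moves with the cover; its z runs up the cover, x to its inside. Inside, within 16 mm of the middle, a strike loop stands in 30 mm, 136 to 146 mm from the hinge; a pusher rod sticks out of the dispenser up to 45 mm, 88 mm right (-y). The inside is clear 25 to 100 mm left (+y) of the middle.
- tool_block: Brown wooden tool block, fixed: 190 mm (x) by 60 mm (y), 70 mm high. Origin: centre of its underside. Three upright through holes of 13 mm in a row along its x at -60, 0 and +60 mm, each holding one tool by its collar: the release pin, the awl or the stylus, in any order.
- release_pin: The release pin, standing in the tool block: square magenta handle 18 by 18 mm, from 4 to 66 mm above the origin, its sides along the tool block's sides at the start; steel collar 28 mm across and 4 mm thick under it, which rests on the block; steel rod 6 mm across below, with a flat, slightly bevelled end 62 mm below the origin. Origin: centre of the collar's underside (70 mm above the table in the block); z points from the rod's end to the handle. About 60 g.
- pin_tip (a point): Flat end of the release pin's rod, 62 mm below its origin on its axis.
- awl: Awl with a dark wooden bulb handle, 28 mm across, 56 mm high above its brass collar, standing in the tool block: leave alone. Origin: underside of the collar.
- stylus: Green stylus, 13 mm handle, 62 mm high above the block, standing in the tool block: leave alone. Origin: underside of the collar.
- milk_jar: Milk-glass jar with lace bands, 90 mm across, 102 mm high, beside the dispenser: leave alone. Origin: centre of its underside.
- candle: Cream candle, 52 mm across, 45 mm high, beside the dispenser: leave alone. Origin: centre of its underside.
- glue_bottle: White glue bottle with orange cap, 52 mm across, 140 mm high: leave alone. Origin: centre of its underside.
- paint_pot_red: Red paint pot with white lid, 45 mm across, 48 mm high: leave alone. Origin: centre of its underside.
- paint_pot_green: Green paint pot with white lid, 45 mm across, 48 mm high: leave alone. Origin: centre of its underside.
- gift_box: Small white gift box with magenta band, 84 by 84 mm, 61 mm high: leave alone. Origin: centre of its underside.

How it is judged:
By the outcome, as a careful person would: the job done as asked, in the order asked, and still so for the second after the job is handed in, with the robot touching nothing.
It also fails if it takes over 72 s, if anything falls off the work surface, if the arm or the gripper's body presses on something with over 40 N, if the wrist force passes 120 N, or if a joint passes its speed limit or range.

## Working session

There is one attempt and no reset: what is moved stays moved. The work goes in short steps, Python scripts to look and compute and a shell command to move; the robot and the scene stay as the last step left them, time stands still between calls to the robot, and variables do not carry over. Pictures are saved under pics/ and viewed, and the job is handed in when it is done.

```bash
mkdir -p pics; ls
cat > h.py <<'E'
import numpy as np, cv2
from plant import sensors, cams, workorder
from scipy.spatial.transform import Rotation as R
def cap(name,fn):
    c=cams.capture(name); cv2.imwrite('pics/'+fn,c['image'][:,:,::-1]); 
    import pickle; pickle.dump(c,open('pics/'+fn+'.pkl','wb')); return c
def load(fn):
    import pickle; return pickle.load(open('pics/'+fn+'.pkl','rb'))
def K(c):
    f=c['image'].shape[0]/2/np.tan(np.radians(c['fov_y'])/2)
    return np.array([[f,0,c['cx']],[0,f,c['cy']],[0,0,1.]])
def rot(c):
    r=np.array(c['rotation'],float)
    return r if r.shape==(3,3) else R.from_euler('xyz',r,degrees=True).as_matrix()
def ray(c,uv):
    p=cv2.undistortPoints(np.array(uv,float).reshape(-1,1,2),K(c),np.array(c['D'],float))[:,0]
    d=np.c_[p,np.ones(len(p))]@rot(c).T
    return np.array(c['xyz']),d
def onz(c,uv,z):
    o,d=ray(c,uv); z=np.broadcast_to(z,len(d)); return o+d*((z-o[2])/d[:,2])[:,None]
def proj(c,P):
    P=np.array(P,float).reshape(-1,3); Rm=rot(c)
    q=(P-np.array(c['xyz']))@Rm
    return cv2.projectPoints(q,np.zeros(3),np.zeros(3),K(c),np.array(c['D'],float))[0][:,0]
E
python3 - <<'E'
from h import *
s=sensors.get_state(); print(s)
for n in('scene','top','wrist'):
    c=cap(n,n+'0.png'); print(n,c['fov_y'],c['cx'],c['cy'],c['D'],c['xyz'],c['rotation'])
E
```

```text
pics
{'time_s': 0.0, 'joints': array([-5.90671992e+01,  2.05900356e+01,  6.34156633e-01, -1.81014303e-02,
       -7.01360543e+01, -1.65059105e+01]), 'qd': array([ 0.00171262, -0.01119915, -0.08959183,  0.0407437 ,  0.07026309,
       -0.02268402]), 'joint_torque': array([ 5.15685842e-04, -5.82707334e+01,  2.93053633e+01,  6.99657887e+00,
        6.85199499e-03, -1.77102997e-04]), 'tcp_pos': array([ 0.16800387, -0.65325935,  0.22564774]), 'eef_rot': array([  6.02064109,  89.90650459, 110.44136708]), 'contact_force': array([0.07827556, 0.69557158, 0.4067598 ]), 'moment': array([ 0.00173088, -0.00722602,  0.00051752]), 'gripper_width': 0.08759001586426944}
scene 55.30430118991954 261.62218090521856 190.2926646018861 [-0.03670707  0.          0.          0.          0.        ] [ 1.31467579 -0.07972011  1.30591703] [-147.56351724   -0.44033245   89.06868577]
top 48.54386537864479 257.6031418535565 190.32137703978947 [-0.01600991  0.          0.          0.          0.        ] [ 0.32224257 -0.05366461  1.49335707] [-169.21147302    0.91348442  -91.39926013]
wrist 68.66039094601477 257.49888768540404 193.6513890161129 [0.0032635 0.        0.        0.        0.       ] [ 0.09324706 -0.67285723  0.38326289] [ 1.63354747e+02 -8.79001960e-02  1.04452399e+02]
```

View pics/scene0.png

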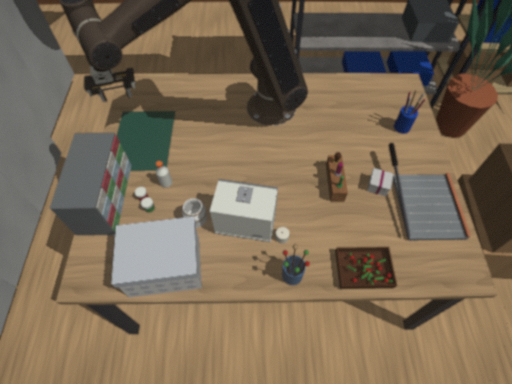

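View pics/top0.png

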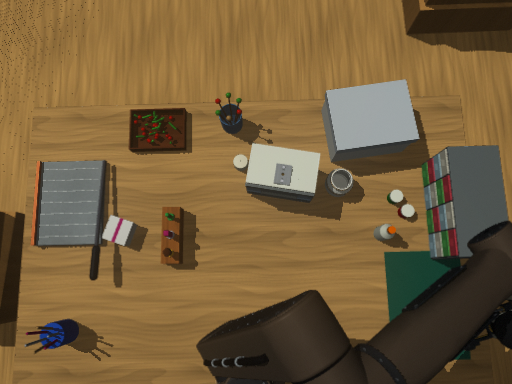

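View pics/wrist0.png

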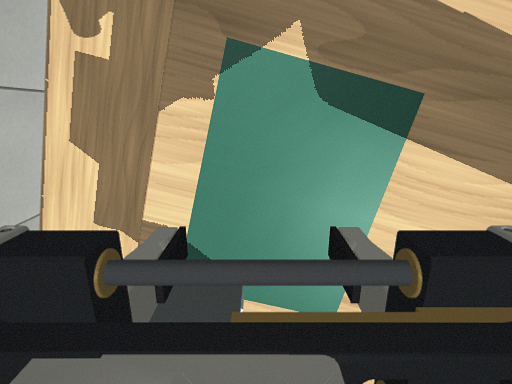

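The top view shows the dispenser at about (283,172) and the tool block at about (172,236), with the pin second in the row at roughly (170,233). I'll zoom in on both.

Run:
```python
from h import *
for n,(u0,v0,u1,v1) in {'top':(235,130,365,215),'scene':(200,175,300,245)}.items():
    im=load(n+'0.png')['image'][:,:,::-1]
    cv2.imwrite(f'pics/{n}_d.png',cv2.resize(im[v0:v1,u0:u1],None,fx=6,fy=6,interpolation=cv2.INTER_CUBIC))
a=load('top0.png')['image'][:,:,::-1][195:280,135:205]; b=load('scene0.png')['image'][:,:,::-1][140:225,310:380]
a=cv2.resize(a,(420,510),interpolation=cv2.INTER_CUBIC)[:, :];b=cv2.resize(b,(380,510),interpolation=cv2.INTER_CUBIC)
cv2.imwrite('pics/blk.png',np.hstack([a,b]))
```

```text
(no output)
```

View pics/top_d.png

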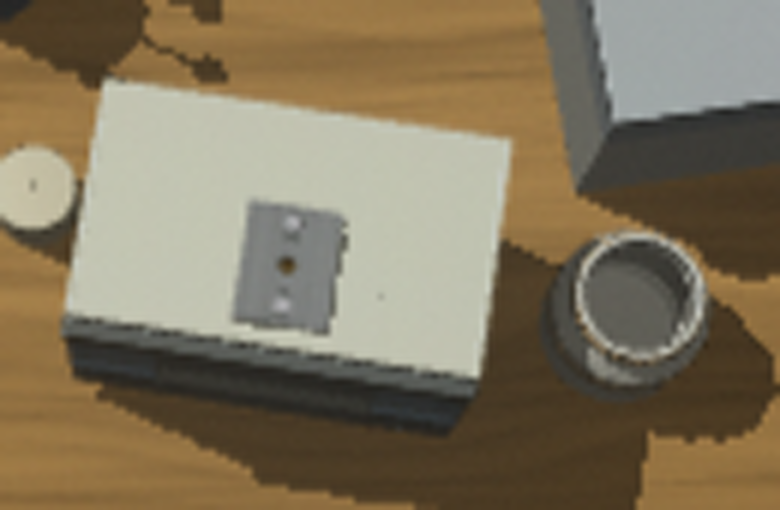

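View pics/scene_d.png

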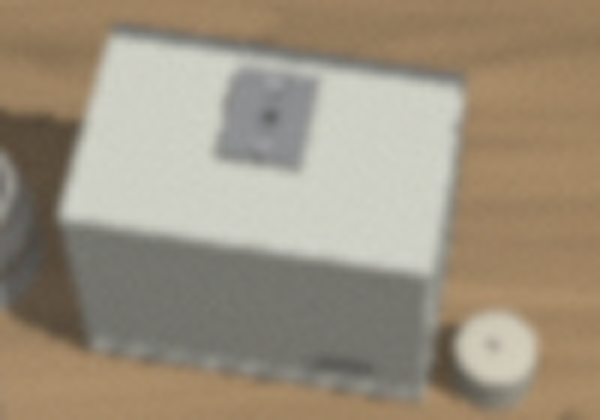

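View pics/blk.png

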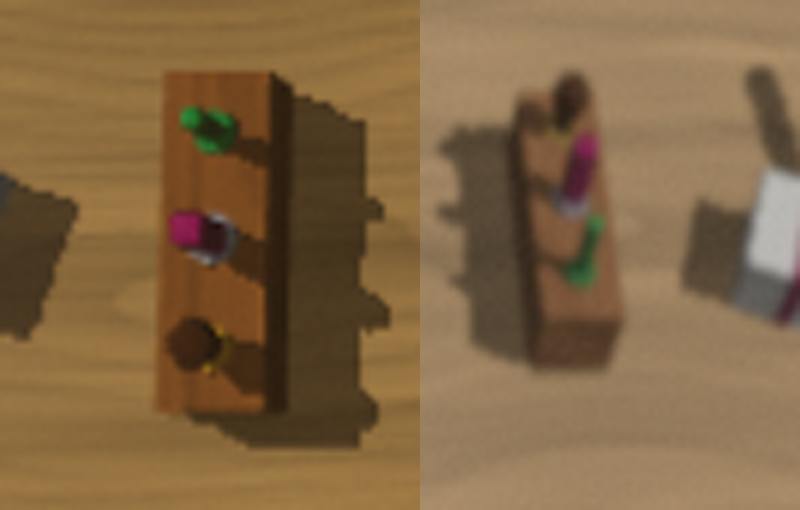

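Run:
```python
from h import *
t=load('top0.png'); s=load('scene0.png')
f=lambda L,u0,v0,sx,sy=None: [((u+.5)/sx-.5+u0,(v+.5)/(sy or sx)-.5+v0) for u,v in L]
d=onz(t,f([(105,80),(512,140),(478,380),(65,318)],235,130,6),.185)
print(d.round(4)); c=d.mean(0); print('disp c',c, 'sizes',[np.linalg.norm(d[i]-d[i-1]).round(4) for i in range(4)])
y=d[0]-d[1]+d[3]-d[2]; print('y-axis yaw',np.degrees(np.arctan2(y[1],y[0]))-90)
ds=onz(s,f([(110,35),(465,78),(432,272),(60,215)],200,175,6),.185)
print(ds.round(4),ds.mean(0))
print('hole top',onz(t,f([(286,264)],235,130,6),.19),'scene',onz(s,f([(268,118)],200,175,6),.19))
b=onz(t,f([(162,70),(273,72),(265,410),(157,410)],135,195,6),.07);print(b.round(4),b.mean(0),[np.linalg.norm(b[i]-b[i-1]).round(4) for i in range(4)])
x=b[0]-b[3]+b[1]-b[2]; print('blk yaw',np.degrees(np.arctan2(x[1],x[0])))
# pin: handle top z=.136
print('pin top',onz(t,f([(186,230)],135,195,6),.136),'scene',onz(s,f([(167,140)],310,140,380/70,6),.136))
sb=onz(s,f([(96,95),(178,95),(203,318),(110,327)],310,140,380/70,6),.07);print('sb',sb.round(4),sb.mean(0))
```

```text
[[ 0.7268 -0.025   0.185 ]
 [ 0.6875 -0.2397  0.185 ]
 [ 0.5589 -0.2153  0.185 ]
 [ 0.5978 -0.0012  0.185 ]]
disp c [ 0.64274347 -0.1203187   0.185     ] sizes [np.float64(0.1311), np.float64(0.2182), np.float64(0.1308), np.float64(0.2176)]
y-axis yaw -10.3330212359471
[[ 0.5576 -0.2199  0.185 ]
 [ 0.5915 -0.003   0.185 ]
 [ 0.724  -0.0271  0.185 ]
 [ 0.6839 -0.2431  0.185 ]] [ 0.63923583 -0.12327639  0.185     ]
hole top [[ 0.62238383 -0.11756607  0.19      ]] scene [[ 0.62179591 -0.12212375  0.19      ]]
[[0.5479 0.2896 0.07  ]
 [0.5451 0.2266 0.07  ]
 [0.3567 0.2293 0.07  ]
 [0.3581 0.2891 0.07  ]] [0.45192492 0.2586299  0.07      ] [np.float64(0.1898), np.float64(0.0631), np.float64(0.1884), np.float64(0.0599)]
blk yaw -0.33446600939557164
pin top [[0.45079399 0.25932167 0.136     ]] scene [[0.44564511 0.25740323 0.136     ]]
sb [[0.3563 0.2256 0.07  ]
 [0.3569 0.2904 0.07  ]
 [0.5442 0.2835 0.07  ]
 [0.5504 0.2139 0.07  ]] [0.45195728 0.25338315 0.07      ]
```

```bash
cat >> h.py <<'E'
def tool():
    s=sensors.get_state(); return s, np.array(s['tcp_pos']), R.from_euler('xyz',s['eef_rot'],degrees=True).as_matrix()
def rows(P):
    s,p,M=tool()
    print('t',s['time_s'],'tcp',p.round(4),'w',round(s['gripper_width'],4),'F',np.array(s['contact_force']).round(1))
    print('axes x,y,z (cols):\n',M.round(3), 'jaw yaw',np.degrees(np.arctan2(M[1,2],M[0,2])).round(2))
    for q in P: print(q,'->',(M.T@(np.array(q)-p)*100).round(2))
E
python3 - <<'E'
from h import *
rows([(.40,-.2,.24),(.451,.1,.24),(.451,.258,.25)])
E
```

```text
t 0.15 tcp [ 0.1681 -0.6534  0.2259] w 0.0883 F [0.1 0.7 0.1]
axes x,y,z (cols):
 [[-0.    -0.968 -0.249]
 [ 0.001 -0.249  0.968]
 [-1.     0.     0.001]] jaw yaw 104.42
(0.4, -0.2, 0.24) -> [ -1.37 -33.75  38.13]
(0.451, 0.1, 0.24) -> [ -1.34 -46.16  65.92]
(0.451, 0.258, 0.25) -> [ -2.32 -50.1   81.22]
```

```bash
python3 -m handwheel '[-0.2,-3.7,4.2,2, -0.4,-7.5,8.5,4, -0.6,-11.2,12.7,8, -0.8,-15,17,12, -1,-18.7,21.2,14.5, -1.2,-22.5,25.5,14.5, -1.4,-26.2,29.7,14.5, -1.4,-30,34,14.5, -1.4,-33.7,38.1,14.5, -1.4,-36,43.5,14.5]' 8.76 20
python3 - <<'E'
from h import *
rows([(.451,.1,.24),(.451,.20,.25),(.40,.258,.25)])
E
```

```text
time_s: 1.4
tcp_pos: [0.4093, -0.141, 0.2405]
eef_rot: [-172.5, 90.0, -82.6]
contact_force: [1.4, 0.3, 0.7]
gripper_width: 0.0875
t 1.4 tcp [ 0.4093 -0.141   0.2405] w 0.0875 F [1.4 0.3 0.7]
axes x,y,z (cols):
 [[ 0.    -1.     0.002]
 [-0.     0.002  1.   ]
 [-1.    -0.    -0.   ]] jaw yaw 89.91
(0.451, 0.1, 0.24) -> [ 0.04 -4.13 24.11]
(0.451, 0.2, 0.25) -> [-0.96 -4.12 34.11]
(0.4, 0.258, 0.25) -> [-0.96  0.99 39.9 ]
```

```bash
python3 -m handwheel '[0,-1,5,0, 0,-1.5,10,0, 0,-2,15,0, 0,-2,20,0, 0.5,-2,25,0, 1,-2,30,0, 1.5,-1,35,0, 2,0,39.5,0, 2,0,39.9,0, 2,0,39.9,0]'
python3 - <<'E'
from h import *
rows([(.451,.258,.22)])
c=cap('wrist','w1.png'); print(c['xyz'],c['rotation'])
print(proj(c,[(.451,.258,.136)]))
cv2.imwrite('pics/w1b.png',cv2.resize(c['image'][:,:,::-1],(768,576)))
E
```

```text
time_s: 2.65
tcp_pos: [0.4087, 0.2563, 0.2203]
eef_rot: [143.6, 90.0, -126.4]
contact_force: [0.4, 0.1, 0.2]
gripper_width: 0.0875
t 2.65 tcp [0.4087 0.2563 0.2203] w 0.0875 F [0.4 0.1 0.2]
axes x,y,z (cols):
 [[-0.    -1.     0.   ]
 [-0.001  0.     1.   ]
 [-1.     0.    -0.001]] jaw yaw 89.98
(0.451, 0.258, 0.22) -> [ 0.03 -4.23  0.17]
[0.3314485  0.25634208 0.37788239] [1.63375309e+02 2.53491640e-02 9.00123731e+01]
[[259.33735541 241.59417302]]
```

View pics/w1b.png

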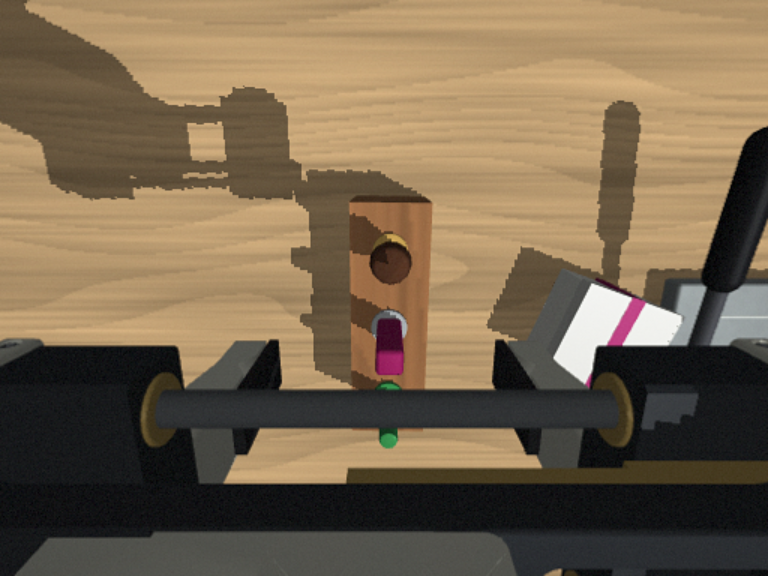

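Run:
```python
from h import *
c=load('w1.png')
g=lambda L:[((u+.5)/1.5-.5,(v+.5)/1.5-.5) for u,v in L]
print(onz(c,g([(390,360)]),.136), onz(c,g([(376,346),(404,346),(376,374),(404,374)]),.136).round(4))
print('collar',onz(c,g([(372,327),(407,327),(389,310)]),.074).round(4))
print('blk',onz(c,g([(350,202),(432,202),(427,360),(352,370)]),.07).round(4))
```

```text
[[0.44917213 0.25846445 0.136     ]] [[0.4396 0.2497 0.136 ]
 [0.4396 0.2672 0.136 ]
 [0.4589 0.2496 0.136 ]
 [0.4589 0.2674 0.136 ]]
collar [[0.4514 0.245  0.074 ]
 [0.4514 0.2721 0.074 ]
 [0.4375 0.2581 0.074 ]]
blk [[0.357  0.23   0.07  ]
 [0.357  0.2888 0.07  ]
 [0.4813 0.2887 0.07  ]
 [0.4902 0.2284 0.07  ]]
```

```bash
python3 -m handwheel '[0,-4.2,0.2,0, 3,-4.2,0.2,0, 6,-4.2,0.2,0, 9,-4.2,0.2,0, 11,-4.2,0.2,0, 12.5,-4.2,0.2,0, 12.5,-4.2,0.2,0, 12.5,-4.2,0.2,0, 12.5,-4.2,0.2,0, 12.5,-4.2,0.2,0]'
python3 - <<'E'
from h import *
rows([(.4505,.2585,.095)])
E
```

```text
time_s: 3.95
tcp_pos: [0.4511, 0.2585, 0.0962]
eef_rot: [-40.4, 89.9, 49.6]
contact_force: [0.1, -0.7, 0.4]
gripper_width: 0.0874
t 3.95 tcp [0.4511 0.2585 0.0962] w 0.0874 F [ 0.1 -0.7  0.4]
axes x,y,z (cols):
 [[ 0.001 -1.     0.001]
 [ 0.001  0.001  1.   ]
 [-1.    -0.001  0.001]] jaw yaw 89.94
(0.4505, 0.2585, 0.095) -> [ 0.12  0.06 -0.  ]
```

```bash
python3 -m handwheel '[0,0,0,0, 0,0,0,0, 0,0,0,0, 0,0,0,0, 0,0,0,0, 0,0,0,0, 0,0,0,0, 0,0,0,0, 0,0,0,0, 0,0,0,0]' 1.0 40
python3 - <<'E'
from h import *
rows([(.4511,.2585,.20)])
cap('wrist','w2.png')
E
```

```text
time_s: 5.2
tcp_pos: [0.4509, 0.2582, 0.0955]
eef_rot: [127.3, 90.0, -142.8]
contact_force: [0.4, -0.6, -0.1]
gripper_width: 0.0178
t 5.2 tcp [0.4509 0.2582 0.0955] w 0.0178 F [ 0.4 -0.6 -0.1]
axes x,y,z (cols):
 [[-0.    -1.     0.001]
 [-0.     0.001  1.   ]
 [-1.     0.    -0.   ]] jaw yaw 89.93
(0.4511, 0.2585, 0.2) -> [-10.45  -0.02   0.03]
```

View pics/w2.png

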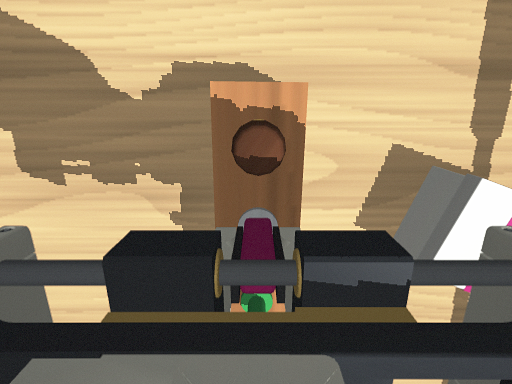

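```bash
python3 -m handwheel '[-6,0,0,0, -12,0,0,0, -18,0,0,0, -22,-2.7,-5.4,0, -22.5,-5.5,-10.8,0, -22.5,-8.2,-16.2,0, -22.5,-10.9,-21.6,0, -22.5,-13.7,-27,0, -22.5,-16.4,-32.4,0, -22.5,-19.1,-37.8,0]'
python3 - <<'E'
from h import *
rows([(.622,-.12,.32)])
cap('wrist','w3.png')
s,p,M=tool(); c=load('w3.png'); tip=p+M[:,0]*.0875
print(tip,proj(c,tip),proj(c,[.622,-.1195,.19]))
cv2.imwrite('pics/w3b.png',cv2.resize(c['image'][:,:,::-1][60:300,100:420],None,fx=2.4,fy=2.4))
E
```

```text
time_s: 6.5
tcp_pos: [0.6421, -0.122, 0.3204]
eef_rot: [44.7, 90.0, 134.6]
contact_force: [0.4, 0.7, -0.1]
gripper_width: 0.0179
t 6.5 tcp [ 0.6421 -0.122   0.3204] w 0.0179 F [ 0.4  0.7 -0.1]
axes x,y,z (cols):
 [[-0.    -1.     0.001]
 [ 0.     0.001  1.   ]
 [-1.     0.     0.   ]] jaw yaw 89.92
(0.622, -0.12, 0.32) -> [0.04 2.01 0.2 ]
[ 0.64361832 -0.12793747  0.23144966] [[250.99797032 199.03704874]] [[259.83190316 167.06482632]]
```

View pics/w3b.png

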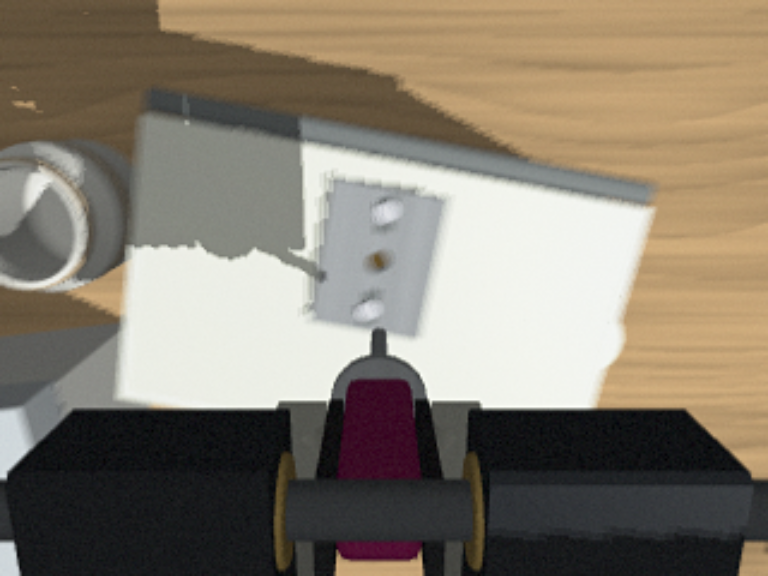

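Run:
```python
from h import *
for i in range(3):
    s,p,M=tool(); print(p.round(4),M[:,0].round(4),s['time_s'])
c=load('w3.png'); print(c['xyz'],c['rotation'])
g=lambda L:[((u+.5)/2.4-.5+100,(v+.5)/2.4-.5+60) for u,v in L]
h=onz(c,g([(377,261)]),.19); print('hole',h)
print('screws',onz(c,g([(386,213),(368,309)]),.192))
print('tip',onz(c,g([(379,332)]),.3204-.0875), proj(c,p+[0,0,-.0875]))
```

```text
[ 0.6438 -0.1277  0.3189] [-0.0019 -0.0024 -1.    ] 6.55
[ 0.6438 -0.1277  0.3189] [-0.0019 -0.0024 -1.    ] 6.55
[ 0.6438 -0.1277  0.3189] [-0.0019 -0.0024 -1.    ] 6.55
[ 0.56476306 -0.1219675   0.47792073] [ 1.63354917e+02 -1.74341616e-02  8.99547225e+01]
hole [[ 0.62346965 -0.12266249  0.19      ]]
screws [[ 0.60247797 -0.11882882  0.192     ]
 [ 0.64451893 -0.12664873  0.192     ]]
tip [[ 0.64220477 -0.12183889  0.2329    ]] [[251.22778521 199.21178169]]
```

```bash
python3 -m handwheel '[0.3,0.2,-0.1,0, 0.8,0.4,-0.2,0, 1.5,0.6,-0.3,0, 2.2,0.6,-0.3,0, 2.8,0.6,-0.3,0, 2.9,0.6,-0.3,0, 2.9,0.6,-0.3,0, 2.9,0.6,-0.3,0, 2.9,0.6,-0.3,0, 2.9,0.6,-0.3,0]'
python3 - <<'E'
from h import *
s,p,M=tool(); print(p,s['contact_force'],M[:,0].round(4)); c=cap('wrist','w4.png')
s,p2,M=tool(); print(p2,proj(c,p+[0,0,-.0875]))
cv2.imwrite('pics/w4b.png',cv2.resize(c['image'][:,:,::-1][130:250,180:340],None,fx=5,fy=5,interpolation=cv2.INTER_CUBIC))
E
```

```text
time_s: 7.8
tcp_pos: [0.6355, -0.123, 0.2917]
eef_rot: [-81.8, 90.0, 8.1]
contact_force: [0.0, -0.4, -0.8]
gripper_width: 0.018
[ 0.6354996  -0.12304706  0.29168339] [ 0.03969748 -0.38226672 -0.75420293] [ 2.e-04  0.e+00 -1.e+00]
[ 0.63545612 -0.12307117  0.29162113] [[257.47548909 197.87495331]]
```

View pics/w4b.png

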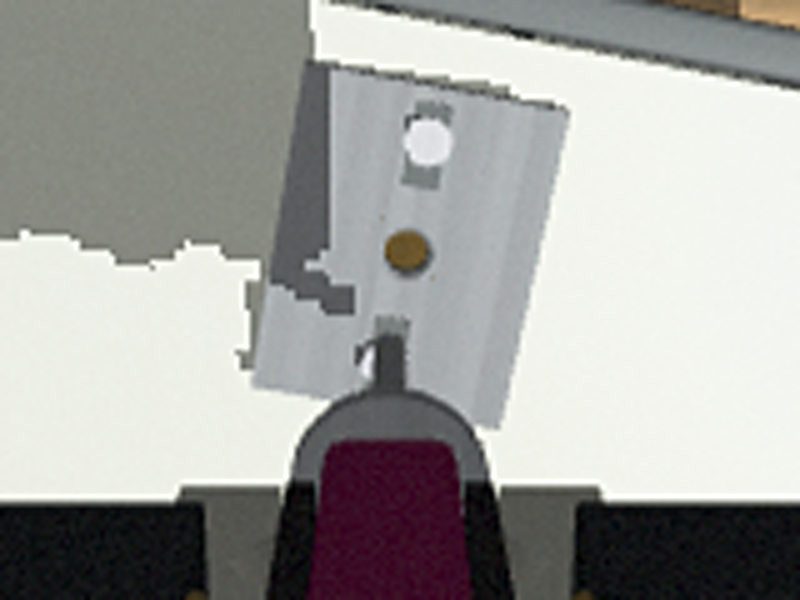

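Run:
```python
from h import *
c=load('w4.png')
g=lambda L:[((u+.5)/5-.5+180,(v+.5)/5-.5+130) for u,v in L]
print('hole',onz(c,g([(408,252)]),.19),onz(c,g([(385,252),(432,252),(408,228),(408,276)]),.19))
print('tip',onz(c,g([(389.5,337)]),.2917-.0875), 'tip edges at tip height', onz(c,g([(375,340),(405,340)]),.2042))
```

```text
hole [[ 0.62220348 -0.11950172  0.19      ]] [[ 0.62219974 -0.12386476  0.19      ]
 [ 0.62220741 -0.11494896  0.19      ]
 [ 0.61754287 -0.11951557  0.19      ]
 [ 0.62691136 -0.11948774  0.19      ]]
tip [[ 0.63465694 -0.12302399  0.2042    ]] tip edges at tip height [[ 0.63522874 -0.12567329  0.2042    ]
 [ 0.6352335  -0.12019293  0.2042    ]]
```

```bash
python3 -m handwheel '[0,0.4,0.1,0, 0,0.9,0.2,0, 0,1.35,0.35,0, 0,1.35,0.35,0, 0.4,1.35,0.35,0, 0.8,1.35,0.35,0, 1,1.35,0.35,0, 1,1.35,0.35,0, 1,1.35,0.35,0, 1,1.35,0.35,0]'
python3 - <<'E'
from h import *
s,p,M=tool(); print(p,s['contact_force'],M[:,0].round(4)); c=cap('wrist','w5.png')
print(proj(c,p+[0,0,-.0875]), proj(c,[.6222,-.1195,.19]))
cv2.imwrite('pics/w5b.png',cv2.resize(c['image'][:,:,::-1][150:240,200:320],None,fx=6.6,fy=6.6,interpolation=cv2.INTER_CUBIC))
E
```

```text
time_s: 9.1
tcp_pos: [0.622, -0.1195, 0.2817]
eef_rot: [-98.7, 90.0, -8.7]
contact_force: [-0.1, 0.1, -1.0]
gripper_width: 0.0178
[ 0.62203854 -0.11951309  0.28169842] [-0.11694787  0.09302843 -1.03154672] [ 2.e-04 -0.e+00 -1.e+00]
[[257.45808821 197.85860954]] [[257.47215624 196.66260506]]
```

View pics/w5b.png

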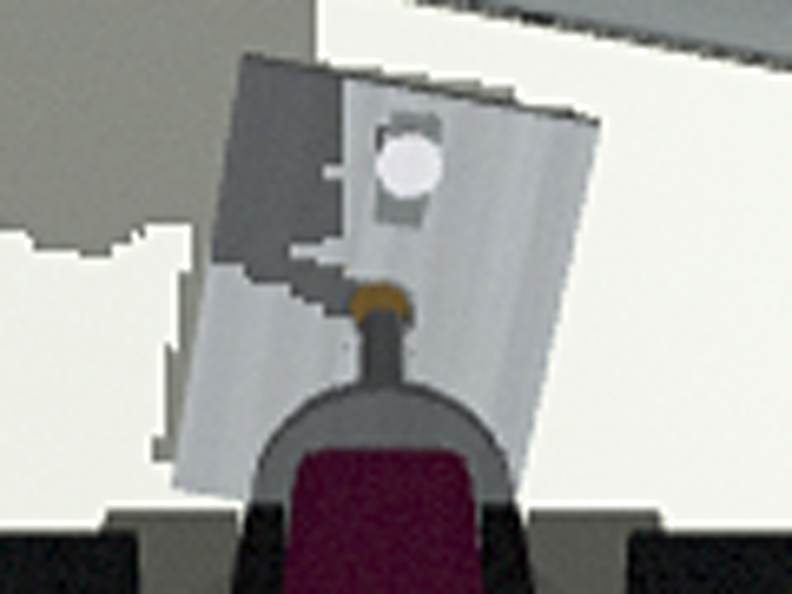

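```bash
python3 -m handwheel '[0,0.1,0,0, 0,0.16,0,0, 0.1,0.16,0,0, 0.2,0.16,0,0, 0.3,0.16,0,0, 0.35,0.16,0,0, 0.4,0.16,0,0, 0.45,0.16,0,0, 0.5,0.16,0,0, 0.5,0.16,0,0]'
python3 - <<'E'
from h import *
s,p,M=tool(); print(p,s['contact_force'],M[:,0].round(4)); c=cap('wrist','w6.png')
cv2.imwrite('pics/w6b.png',cv2.resize(c['image'][:,:,::-1][150:240,200:320],None,fx=6.6,fy=6.6,interpolation=cv2.INTER_CUBIC))
E
```

```text
time_s: 10.4
tcp_pos: [0.6203, -0.1195, 0.2765]
eef_rot: [88.7, 90.0, 178.6]
contact_force: [0.5, -0.2, -0.7]
gripper_width: 0.0178
[ 0.62029092 -0.11951101  0.27649189] [ 0.48968532 -0.18904808 -0.68447845] [-2.e-04  0.e+00 -1.e+00]
```

View pics/w6b.png

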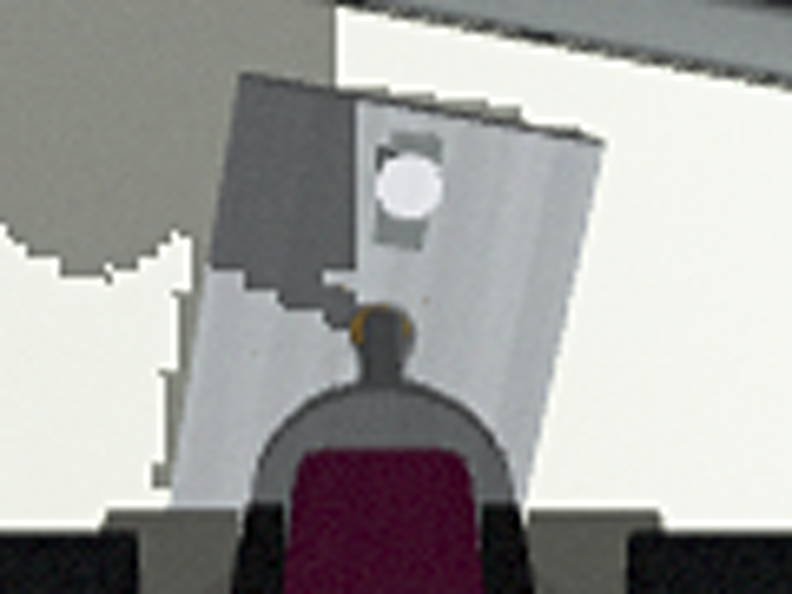

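```bash
python3 -m handwheel '[0.05,-0.02,0,0, 0.1,-0.02,0,0, 0.15,-0.02,0,0, 0.2,-0.02,0,0, 0.25,-0.02,0,0, 0.3,-0.02,0,0, 0.35,-0.02,0,0, 0.4,-0.02,0,0, 0.4,-0.02,0,0, 0.4,-0.02,0,0]'
```

```text
time_s: 11.7
tcp_pos: [0.6206, -0.1195, 0.2726]
eef_rot: [-85.2, 90.0, 4.8]
contact_force: [0.2, -0.1, -0.1]
gripper_width: 0.0179
```

```bash
python3 -m handwheel '[0.2,0,0,0, 0.4,0,0,0, 0.6,0,0,0, 0.8,0,0,0, 1,0,0,0, 1.2,0,0,0, 1.4,0,0,0, 1.5,0,0,0, 1.6,0,0,0, 1.6,0,0,0]'
```

```text
time_s: 12.95
tcp_pos: [0.6205, -0.1195, 0.2565]
eef_rot: [100.8, 90.0, -169.3]
contact_force: [0.6, -0.9, -0.4]
gripper_width: 0.0176
```

```bash
python3 -m handwheel '[0.05,0,0,0, 0.1,0,0,0, 0.15,0,0,0, 0.2,0,0,0, 0.25,0,0,0, 0.3,0,0,0, 0.35,0,0,0, 0.4,0,0,0, 0.45,0,0,0, 0.5,0,0,0]'
```

```text
time_s: 14.2
tcp_pos: [0.6206, -0.1195, 0.2515]
eef_rot: [-19.4, 90.0, 70.5]
contact_force: [-0.5, -0.3, -0.2]
gripper_width: 0.0181
```

```bash
python3 -m handwheel '[0.05,0,0,0, 0.1,0,0,0, 0.15,0,0,0, 0.2,0,0,0, 0.25,0,0,0, 0.3,0,0,0, 0.35,0,0,0, 0.4,0,0,0, 0.4,0,0,0, 0.4,0,0,0]'
```

```text
time_s: 15.45
tcp_pos: [0.6207, -0.1196, 0.2485]
eef_rot: [-104.5, 89.9, -14.5]
contact_force: [-2.1, 0.3, 5.4]
gripper_width: 0.0175
```

```bash
python3 -m handwheel '[0.05,0,0,0, 0.1,0,0,0, 0.1,0,0,0, 0.1,0,0,0, 0.1,0,0,0, 0.1,0,0,0, 0.1,0,0,0, 0.1,0,0,0, 0.1,0,0,0, 0.1,0,0,0]'
python3 - <<'E'
from h import *
c=cap('wrist','w7.png'); s=sensors.get_state(); print(s['contact_force'],s['tcp_pos'])
E
```

```text
time_s: 16.7
tcp_pos: [0.6207, -0.1196, 0.2475]
eef_rot: [-103.3, 89.9, -13.4]
contact_force: [-1.7, 0.9, 5.7]
gripper_width: 0.0179
[-1.10470068  0.0114636   5.34151839] [ 0.62075257 -0.11962165  0.24757254]
```

View pics/w7.png

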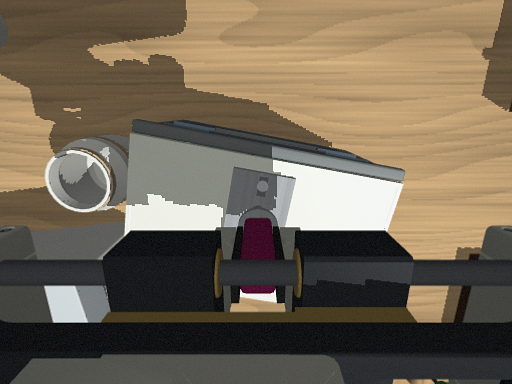

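```bash
python3 -m handwheel '[0.05,0,0,0, 0.1,0,0,0, 0.15,0,0,0, 0.15,0,0,0, 0.15,0,0,0, 0.15,0,0,0, 0.15,0,0,0, 0.15,0,0,0, 0.15,0,0,0, 0.15,0,0,0]'
python3 - <<'E'
from h import *
c=cap('wrist','w8.png'); s=sensors.get_state(); print(s['contact_force'],s['tcp_pos'])
E
```

```text
time_s: 18.0
tcp_pos: [0.6208, -0.1196, 0.246]
eef_rot: [-104.8, 89.9, -14.9]
contact_force: [-1.4, 1.0, 5.9]
gripper_width: 0.0179
[-1.68154037  1.75244007  6.23336405] [ 0.62079301 -0.11959801  0.24601086]
```

View pics/w8.png

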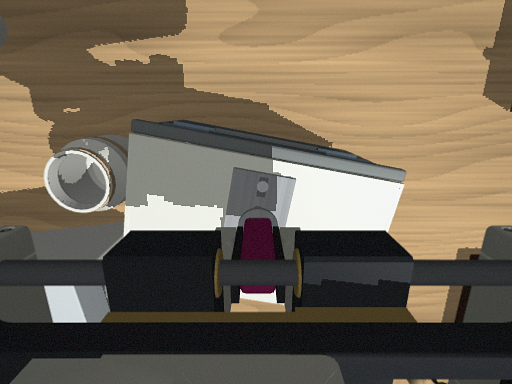

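```bash
python3 -m handwheel '[0.05,0,0,0, 0.1,0,0,0, 0.15,0,0,0, 0.15,0,0,0, 0.15,0,0,0, 0.15,0,0,0, 0.15,0,0,0, 0.15,0,0,0, 0.15,0,0,0, 0.15,0,0,0]'
python3 - <<'E'
from h import *
c=cap('wrist','w9.png'); s=sensors.get_state(); print(s['contact_force'],s['tcp_pos'])
E
```

```text
time_s: 19.3
tcp_pos: [0.6207, -0.1195, 0.2436]
eef_rot: [-95.8, 90.0, -5.9]
contact_force: [1.2, -0.9, 3.6]
gripper_width: 0.0178
[ 0.83533114 -0.35727628  4.03280464] [ 0.62062847 -0.11951045  0.24359425]
```

View pics/w9.png

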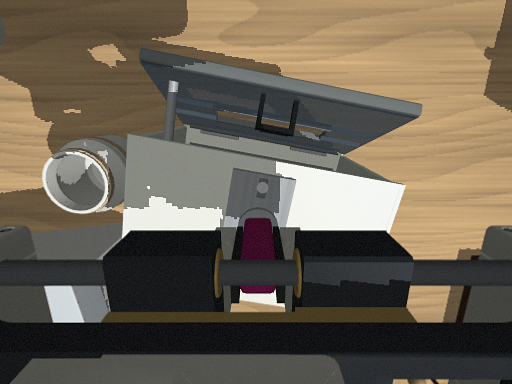

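The cover has popped ajar: its grip edge now runs from (140,50) to (420,110) and the strike loop shows at (278,115). I'll withdraw the pin and take it back to the block.

```bash
python3 -m handwheel '[-0.5,0,0,0, -1.5,0,0,0, -2.7,0,0,0, -4,0,0,0, -6,0,0,0, -7.6,0,0,0, -7.6,2.2,5,0, -7.6,4.6,10.2,0, -7.6,7,15.6,0, -7.6,9.4,21,0]'
python3 - <<'E'
from h import *
rows([(.451,.2583,.25)])
E
```

```text
time_s: 20.6
tcp_pos: [0.5258, 0.092, 0.3202]
eef_rot: [-48.1, 90.0, 41.8]
contact_force: [1.2, 0.5, -1.2]
gripper_width: 0.0179
t 20.6 tcp [0.5258 0.092  0.3202] w 0.0179 F [ 1.2  0.5 -1.2]
axes x,y,z (cols):
 [[ 0.    -1.     0.002]
 [ 0.     0.002  1.   ]
 [-1.    -0.     0.   ]] jaw yaw 89.91
(0.451, 0.2583, 0.25) -> [ 7.03  7.51 16.61]
```

```bash
python3 -m handwheel '[0,2.4,5.3,0, 0,4.8,10.6,0, 0.5,7,15.4,0, 1,7.6,16.8,0, 3,7.6,16.8,0, 5,7.6,16.8,0, 7,7.6,16.8,0, 8,7.6,16.8,0, 8,7.6,16.8,0, 8,7.6,16.8,0]'
python3 - <<'E'
from h import *
rows([(.451,.2583,.0955)])
c=cap('wrist','w10.png')
cv2.imwrite('pics/w10b.png',cv2.resize(c['image'][:,:,::-1][130:250,180:340],None,fx=5,fy=5,interpolation=cv2.INTER_CUBIC))
s,p,M=tool(); print(proj(c,[(.451,.2585,.07)]),proj(c,p-[0,0,.0875]))
E
```

```text
time_s: 21.85
tcp_pos: [0.4515, 0.2589, 0.2405]
eef_rot: [-54.7, 89.9, 35.2]
contact_force: [0.9, -0.6, -0.6]
gripper_width: 0.0178
t 21.85 tcp [0.4515 0.2589 0.2405] w 0.0178 F [ 0.9 -0.6 -0.6]
axes x,y,z (cols):
 [[ 0.001 -1.     0.001]
 [ 0.001  0.001  1.   ]
 [-1.    -0.001  0.001]] jaw yaw 89.92
(0.451, 0.2583, 0.0955) -> [14.5   0.06 -0.07]
[[257.05997786 176.45992687]] [[257.47319541 197.74899143]]
```

View pics/w10b.png

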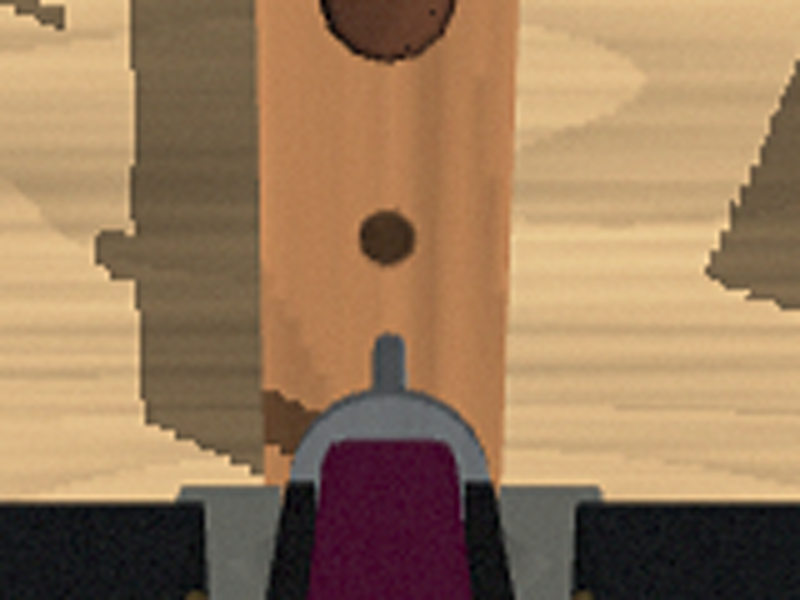

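```bash
python3 -m handwheel '[1.5,0.08,-0.06,0, 4,0.08,-0.06,0, 6.5,0.08,-0.06,0, 7.5,0.08,-0.06,0, 8.2,0.08,-0.06,0, 8.7,0.08,-0.06,0, 9.2,0.08,-0.06,0, 9.6,0.08,-0.06,0, 9.6,0.08,-0.06,0, 9.6,0.08,-0.06,0]'
```

```text
time_s: 23.15
tcp_pos: [0.4503, 0.2582, 0.1438]
eef_rot: [-45.2, 90.0, 44.7]
contact_force: [-0.3, 0.1, -0.5]
gripper_width: 0.0177
```

```bash
python3 -m handwheel '[0.8,0,0,0, 1.6,0,0,0, 2.4,0,0,0, 3.2,0,0,0, 4,0,0,0, 4.4,0,0,0, 4.6,0,0,0, 4.7,0,0,0, 4.75,0,0,0, 4.75,0,0,0]'
```

```text
time_s: 24.4
tcp_pos: [0.4503, 0.2582, 0.0962]
eef_rot: [-42.2, 90.0, 47.7]
contact_force: [1.5, -0.6, -0.7]
gripper_width: 0.0178
```

```bash
python3 -m handwheel '[0.05,0,0,0, 0.05,0,0,0, 0.05,0,0,0, 0.05,0,0,0, 0.05,0,0,0, 0.05,0,0,0, 0.05,0,0,0, 0,0,0,0, -2,0,0,0, -4,0,0,0]' 6 40
python3 - <<'E'
from h import *
rows([(.451,.2583,.27)])
c=cap('wrist','w11.png'); cap('scene','s11.png')
E
```

```text
time_s: 25.65
tcp_pos: [0.4501, 0.258, 0.1364]
eef_rot: [142.2, 90.0, -127.9]
contact_force: [-0.4, 0.3, -0.5]
gripper_width: 0.0598
t 25.65 tcp [0.4501 0.258  0.1364] w 0.0598 F [-0.4  0.3 -0.5]
axes x,y,z (cols):
 [[-0.    -1.     0.001]
 [-0.001  0.001  1.   ]
 [-1.     0.    -0.001]] jaw yaw 89.93
(0.451, 0.2583, 0.27) -> [-13.36  -0.08   0.02]
```

View pics/w11.png

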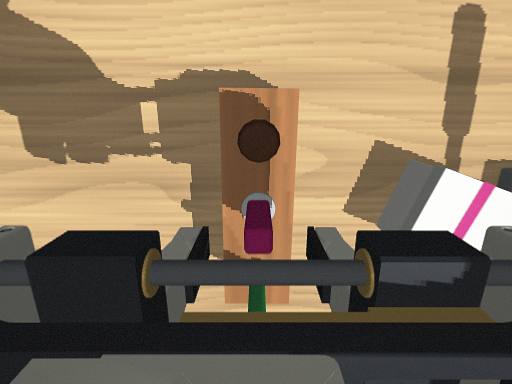

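View pics/s11.png

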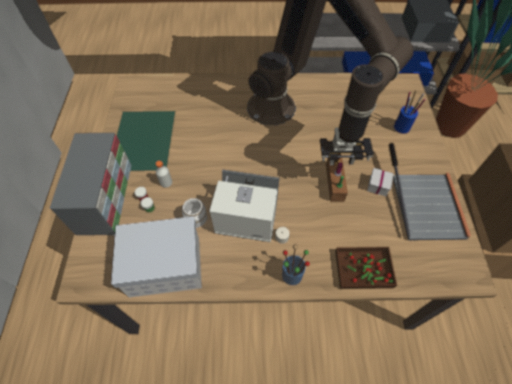

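Run:
```python
from h import *
c=load('w9.png'); print(c['xyz'])
print('front top corners',onz(c,[(128,135),(404,184)],.185).round(4))
c3=load('w3.png'); g=lambda L:[((u+.5)/2.4-.5+100,(v+.5)/2.4-.5+60) for u,v in L]
print('w3 fr corners',onz(c3,g([(143,113),(654,205)]),.185).round(4),'back left/right',onz(c3,g([(118,398),(600,405)]),.185).round(4))
yaw=np.radians(-10.4); X=np.array([np.cos(yaw),np.sin(yaw),0]); Y=np.array([-np.sin(yaw),np.cos(yaw),0])
C=np.array([.641,-.1218,0])
print('model corners',[(C-.065*X+sg*.11*Y).round(4) for sg in(-1,1)])
H=C-.066*X+[0,0,.022]
for th in (.3,.35,.4):
    e=H+.162*(-X*np.sin(th)+np.array([0,0,np.cos(th)])); print(th,e.round(4),proj(c,[e-.11*Y,e+.11*Y]).round(1).tolist())
```

```text
[ 0.54330877 -0.11945964  0.4011261 ]
front top corners [[ 0.5617 -0.2172  0.185 ]
 [ 0.6001 -0.0032  0.185 ]]
w3 fr corners [[ 0.5621 -0.2196  0.185 ]
 [ 0.6001 -0.0033  0.185 ]] back left/right [[ 0.6897 -0.2442  0.185 ]
 [ 0.6934 -0.0179  0.185 ]]
model corners [array([ 0.5572, -0.2183,  0.    ]), array([ 0.5969, -0.0019,  0.    ])]
0.3 [ 0.529  -0.1012  0.1768] [[133.9, 60.5], [421.8, 116.8]]
0.35 [ 0.5214 -0.0999  0.1742] [[136.0, 49.8], [423.4, 106.5]]
0.4 [ 0.514  -0.0985  0.1712] [[138.3, 39.4], [424.6, 96.5]]
```

Run:
```python
from h import *
c=load('w9.png')
cv2.imwrite('pics/w9b.png',cv2.resize(c['image'][:,:,::-1][35:215,110:440],(792,432),interpolation=cv2.INTER_CUBIC))
```

```text
(no output)
```

View pics/w9b.png

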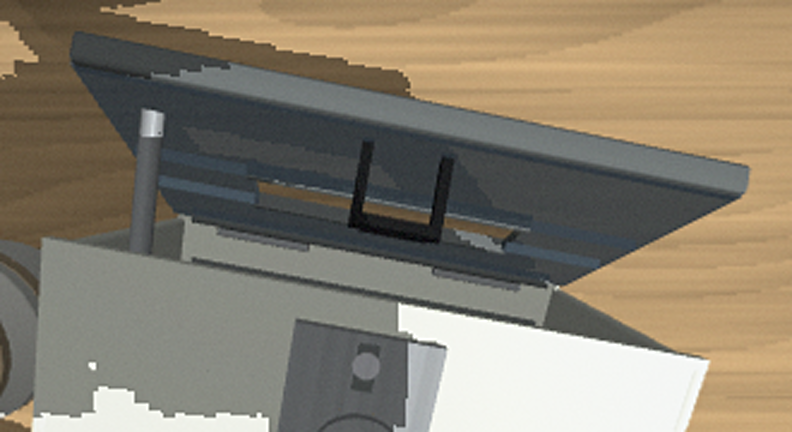

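```bash
python3 -m handwheel '[-5,0,0,0, -10,0,0,0, -11.4,-1.7,-4.4,3, -11.4,-3.7,-9.7,10.3, -11.4,-5.8,-15.2,10.3, -11.4,-7.8,-20.5,10.3, -11.4,-9.8,-25.8,10.3, -11.4,-11.3,-29.8,10.3, -11.4,-11.6,-30.5,10.3, -11.4,-11.6,-30.5,10.3]'
python3 -m handwheel '[0,0,0,0, 0,0,0,0, 0,0,0,0, 0,0,0,0, 0,0,0,0, 0,0,0,0, 0,0,0,0, 0,0,0,0, 0,0,0,0, 0,0,0,0]' 0 40
python3 - <<'E'
from h import *
rows([(.5663,-.0469,.15)])
c=cap('wrist','w12.png')
s,p,M=tool();print(proj(c,p))
E
```

```text
time_s: 27.0
tcp_pos: [0.5656, -0.0473, 0.2493]
eef_rot: [98.1, 89.9, 177.6]
contact_force: [-0.2, 0.0, -0.1]
gripper_width: 0.06
time_s: 28.25
tcp_pos: [0.5659, -0.047, 0.2501]
eef_rot: [-43.9, 90.0, 35.7]
contact_force: [-0.6, 0.5, -0.4]
gripper_width: 0.0006
t 28.25 tcp [ 0.5659 -0.047   0.2501] w 0.0006 F [-0.6  0.5 -0.4]
axes x,y,z (cols):
 [[ 0.    -0.984  0.18 ]
 [ 0.     0.18   0.984]
 [-1.    -0.     0.   ]] jaw yaw 79.62
(0.5663, -0.0469, 0.15) -> [10.01 -0.04  0.02]
[[257.44714008 240.64776675]]
```

View pics/w12.png

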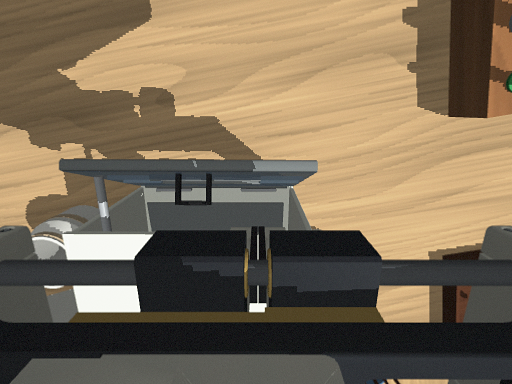

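Run:
```python
from h import *
c=load('w12.png'); yaw=np.radians(-10.4); X=np.array([np.cos(yaw),np.sin(yaw),0]); Y=np.array([-np.sin(yaw),np.cos(yaw),0]); C=np.array([.643,-.122,0])
for uv,z in [((257,160),.174),((257,172),.170),((257,183),.163),((194,205),.15),((317,161),.174),((60,160),.174),((66,233),.185)]:
    P=onz(c,[uv],z)[0]-C; print(uv,'disp x,y mm',(P@X*1e3).round(1),(P@Y*1e3).round(1))
```

```text
(257, 160) disp x,y mm -126.3 59.4
(257, 172) disp x,y mm -115.2 59.4
(257, 183) disp x,y mm -103.6 59.4
(194, 205) disp x,y mm -78.2 -1.6
(317, 161) disp x,y mm -125.5 109.7
(60, 160) disp x,y mm -126.1 -105.2
(66, 233) disp x,y mm -64.7 -105.0
```

```bash
python3 -m handwheel '[2,0,0,0, 4,0,0,0, 5,0,0,0, 6,0,0,0, 7,0,0,0, 8,0,0,0, 9,0,0,0, 9.5,0,0,0, 9.8,0,0,0, 9.8,0,0,0]'
```

```text
time_s: 29.55
tcp_pos: [0.5659, -0.047, 0.1521]
eef_rot: [-168.2, 90.0, -88.6]
contact_force: [-0.6, 0.5, -0.1]
gripper_width: 0.0003
```

```bash
python3 -m handwheel '[0,0.5,0,0, 0,1,0,0, 0,1.5,0,0, 0,1.9,0,0, 0.1,2.5,0,0, 0.3,3.1,0,0, 0.7,3.8,0,0, 1.1,4.5,0,0, 1.5,5.1,0,0, 2,5.6,0,0]'
python3 - <<'E'
from h import *
cap('wrist','w13.png')
E
```

```text
time_s: 30.8
tcp_pos: [0.5102, -0.0369, 0.1318]
eef_rot: [117.7, 90.0, -162.7]
contact_force: [0.1, -0.2, 0.9]
gripper_width: 0.0002
```

View pics/w13.png

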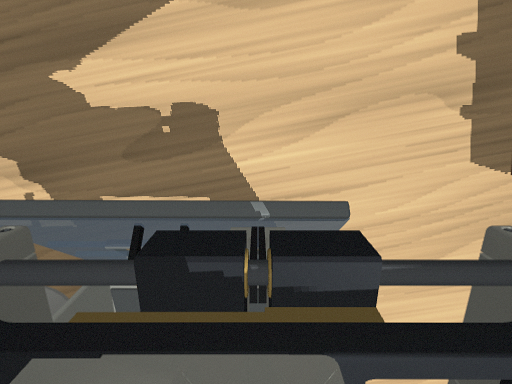

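```bash
python3 -m handwheel '[0.4,0.5,0,0, 0.9,1.1,0,0, 1.4,1.6,0,0, 2,2,0,0, 2.5,2.5,0,0, 3.1,2.9,0,0, 3.7,3.3,0,0, 4.3,3.6,0,0, 4.9,3.9,0,0, 5.5,4.2,0,0]'
python3 - <<'E'
from h import *
cap('wrist','w14.png')
E
```

```text
time_s: 32.1
tcp_pos: [0.4693, -0.0294, 0.0766]
eef_rot: [130.8, 90.0, -149.6]
contact_force: [1.1, -0.1, 0.5]
gripper_width: 0.0004
```

View pics/w14.png

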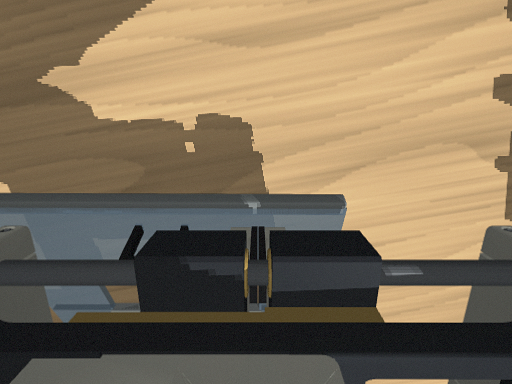

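```bash
python3 -m handwheel '[0.4,0.1,0,0, 0.8,0.3,0,0, 1.2,0.4,0,0, 1.6,0.5,0,0, 2,0.6,0,0, 2.2,0.7,0,0, 2.4,0.7,0,0, 2.6,0.8,0,0, 2.8,0.8,0,0, 3,0.8,0,0]'
python3 -m handwheel '[0.05,0,0,0, 0.1,0,0,0, 0.15,0,0,0, 0.2,0,0,0, 0.25,0,0,0, 0.3,0,0,0, 0.35,0,0,0, 0.4,0,0,0, 0.4,0,0,0, 0.4,0,0,0]'
```

```text
time_s: 33.4
tcp_pos: [0.4616, -0.0279, 0.0469]
eef_rot: [117.9, 90.0, -162.5]
contact_force: [-0.4, 1.1, 0.9]
gripper_width: 0.0008
time_s: 34.65
tcp_pos: [0.4616, -0.0279, 0.0431]
eef_rot: [141.0, 90.0, -139.4]
contact_force: [0.2, 0.3, 0.2]
gripper_width: 0.0002
```

```bash
python3 -m handwheel '[0.03,0,0,0, 0.06,0,0,0, 0.09,0,0,0, 0.12,0,0,0, 0.15,0,0,0, 0.18,0,0,0, 0.2,0,0,0, 0.2,0,0,0, 0.2,0,0,0, 0.2,0,0,0]'
python3 - <<'E'
from h import *
c=cap('wrist','w15.png'); cap('scene','s15.png'); cap('top','t15.png')
a=load('s15.png')['image'][:,:,::-1][150:250,190:310];b=load('t15.png')['image'][:,:,::-1][130:230,225:345]
cv2.imwrite('pics/st15.png',np.hstack([cv2.resize(a,(396,330)),cv2.resize(b,(396,330))]))
E
```

```text
time_s: 35.9
tcp_pos: [0.4616, -0.0279, 0.0411]
eef_rot: [-65.6, 90.0, 14.1]
contact_force: [0.7, 0.2, -0.7]
gripper_width: 0.0005
```

View pics/st15.png

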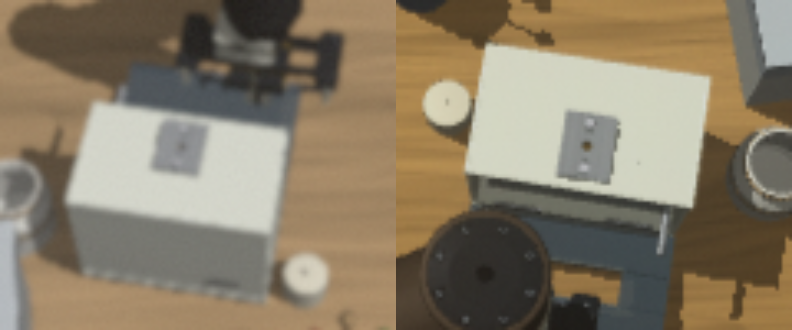

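View pics/w15.png

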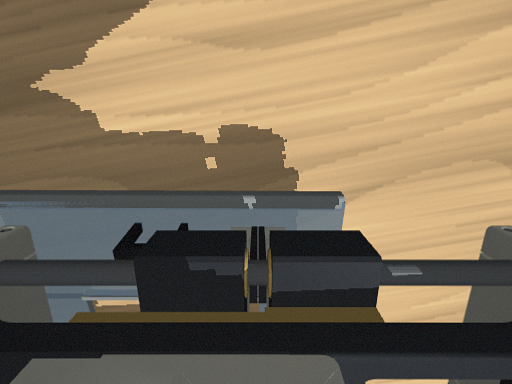

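```bash
python3 -m handwheel '[0.03,0,0,0, 0.06,0,0,0, 0.09,0,0,0, 0.12,0,0,0, 0.15,0,0,0, 0.18,0,0,0, 0.21,0,0,0, 0.25,0,0,0, 0.25,0,0,0, 0.25,0,0,0]'
```

```text
time_s: 37.3
tcp_pos: [0.4617, -0.0279, 0.0395]
eef_rot: [-90.2, 90.0, -10.6]
contact_force: [-3.9, 0.7, 15.5]
gripper_width: 0.0004
```

```bash
python3 -m handwheel '[-0.3,0,0,0, -1,-0.1,0,0, -3,-0.1,0,0, -6,0,0,0, -10,0,0,0, -14,0,5,0, -18,0,10,0, -20,0,15,0, -20,0,20,0, -20,0,20,0]'
python3 - <<'E'
from h import *
c=cap('wrist','w16.png'); cap('scene','s16.png'); cap('top','t16.png')
a=load('s16.png')['image'][:,:,::-1][150:250,190:310];b=load('t16.png')['image'][:,:,::-1][130:230,225:345]
cv2.imwrite('pics/st16.png',np.hstack([cv2.resize(a,(396,330)),cv2.resize(b,(396,330))]))
s,p,M=tool();print(p)
E
```

```text
time_s: 38.55
tcp_pos: [0.498, 0.1716, 0.2386]
eef_rot: [-16.4, 90.0, 63.4]
contact_force: [-0.2, 0.3, -0.9]
gripper_width: 0.0002
[0.49724116 0.16842791 0.23834145]
```

View pics/st16.png

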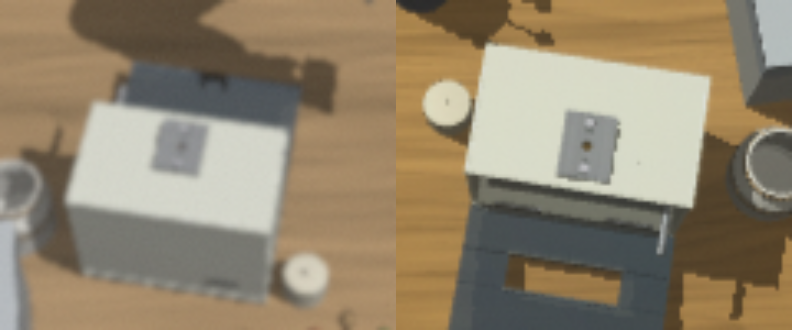

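View pics/t16.png

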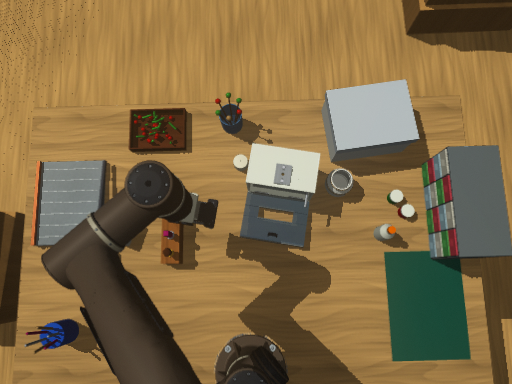

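View pics/w16.png

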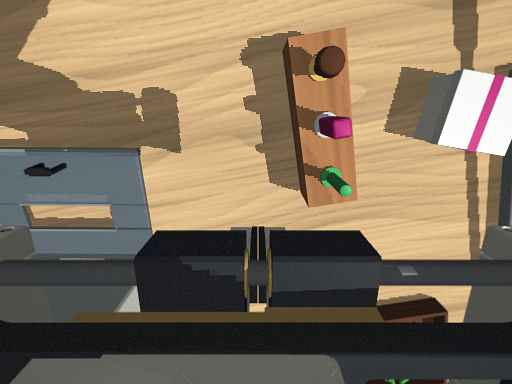

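Run:
```python
from h import *
c=load('w16.png'); yaw=np.radians(-10.4); X=np.array([np.cos(yaw),np.sin(yaw),0]); Y=np.array([-np.sin(yaw),np.cos(yaw),0]); C=np.array([.643,-.122,0])
H=C-.066*X+[0,0,.022]
for th in (1.3,1.4,1.45):
    e=H+.162*(-X*np.sin(th)+np.array([0,0,np.cos(th)])); print(th,proj(c,[e+.11*Y]).round(1),proj(load('t16.png'),[e+.11*Y,e-.11*Y]).round(1).tolist())
print('pin top/collar',proj(c,[(.451,.2585,.136),(.451,.2585,.074)]))
a=load('top0.png')['image'].astype(int); b=load('t16.png')['image'].astype(int)
print(sensors.get_state()['tcp_pos'],sensors.get_state()['contact_force'])
```

```text
1.3 [[127.8 154. ]] [[239.7, 234.9], [304.8, 245.2]]
1.4 [[133.1 149.2]] [[239.8, 236.4], [304.2, 246.5]]
1.45 [[135.7 147.4]] [[239.8, 236.9], [304.0, 247.0]]
pin top/collar [[342.98661452 127.67442629]
 [326.73193607 124.2346596 ]]
[0.49724116 0.16842791 0.23834145] [-0.3239674  -1.37882181 -0.52594091]
```

Run:
```python
from h import *
c=cap('wrist','w17.png')
im=cv2.resize(c['image'][:,:,::-1][20:220,270:420],None,fx=3,fy=3,interpolation=cv2.INTER_CUBIC)
for z,col in((.136,(0,255,0)),(.074,(255,0,0))):
    u=(proj(c,[(.4505,.2585,z)])[0]-[270,20]+.5)*3; cv2.circle(im,tuple(int(v) for v in u),3,col,-1)
cv2.imwrite('pics/w17b.png',im)
```

```text
(no output)
```

View pics/w17b.png

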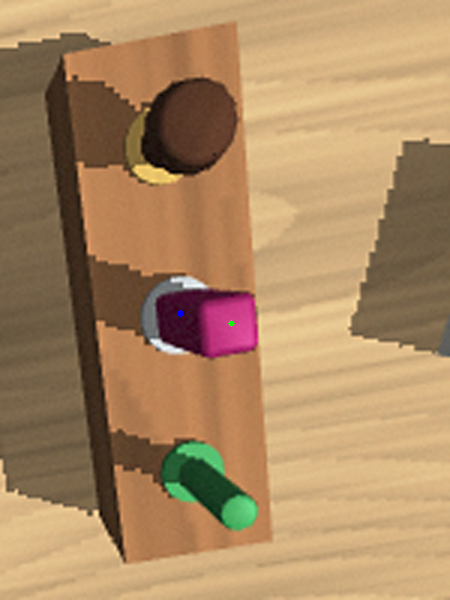

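The pin stands upright and seated: its top and collar fall on the predicted positions, at crop (231,323) and (180,313). The cover lies at its stop and the arm touches nothing, so I'm handing in.

Run:
```python
from h import *
s=sensors.get_state(); print(s['time_s'],np.abs(s['qd']).max()); print(workorder.close_job())
```

```text
38.75 0.5410567505741575
the job is handed in; nothing more can be done
None
```

The dispenser is open for refilling: the latch let go, the pin is back in the tool block, and the front cover is swung down to its stop. I handed the job in at 38.75 s of the 72 s allowed.

- **Release:** I found the hole with the wrist camera and lowered the pin through the plate without touching it hard. I then pressed the latch down in small steps. The highest vertical force I read was about 6 N, against the 15 N limit. The wrist camera showed the cover spring ajar.
- **Pin return:** After it was put back, the pin's top and collar both matched the positions expected for an upright, seated pin. The awl, stylus and gift box looked undisturbed next to it.
- **Cover:** I pushed it down from the inside with closed fingers until it met the stop. The reading there was about 16 N (15.5 N of it vertical), against the 25 N limit, and I backed off straight away. The cover's corners in the overhead and wrist pictures match an angle of about 1.45 rad to within a few pixels. They can't separate that from about 1.40, so the contact force at the stop is the stronger sign.

The camera estimates of the dispenser and hole positions disagreed by 2–5 mm, so for the insertion I relied on the wrist view of the pin tip against the hole. I read forces only at the end of each move, so brief peaks between readings would not show. I checked the other objects only by eye in the final overhead picture, and nothing appeared to have shifted.

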